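# Layer a pressing and set the press selector

## Robot

A 6-joint arm with a two-finger parallel gripper is mounted at the origin on the work surface. World frame = base frame: x ahead of the robot, y to its left, z up, the work surface at z = 0. Lengths are in m, angles in rad, forces in N, time in s.
With the tool pointing down it reaches from about 0.25 to 0.775 m from the base axis. Payload 4 kg.
Tool frame: the origin (TCP) lies midway between the tips of the shut fingers; the grasp point (between the pads) lies 19 mm behind it (grip_point_offset is the distance from the TCP to the grasp point, in m); z points along the fingers, y is the line along which they close (so a half turn about z gives the same grasp; the last joint's range is limited). The gripper opens to 94 mm and grips with 3 to 60 N. Pads are 16 mm wide; open, the fingers measure 119 mm over their backs; the gripper's body (75 mm by 177 mm) begins 78 mm behind the grasp point.
Start: joints at [-1.258, 0.087, 1.371, -0, 1.684, -0.103], TCP at [0.222, -0.503, 0.173] pointing down, gripper open.
Joint ranges: [-3.1, 3.1], [-0.76, 2.03], [0.27, 2.55], [-1.08, 4.22], [0.17, 2.65], [-2.57, 2.57]. Speed limits (rad/s): [2.79, 2.79, 3.14, 3.14, 3.14, 3.14].

## Interface

Orientations are given as [roll, pitch, yaw] about the fixed x, y, z axes, in that order (R = Rz(yaw) Ry(pitch) Rx(roll)).
In Python, from bench import * gives the robot as it stands.
- The arm moves only by the tool carry_out, never from a script. Its argument "commands" is a list of rows, each a list of 6 numbers: the shift along the tool's x, y, z in m, then the turn, a rotation vector about the tool's x, y, z in rad. In form: [[tx, ty, tz, rx, ry, rz], ...]. A call has exactly 5 rows; each row is the pose to reach, as a shift and turn from the pose commanded when the call began, along the tool's axes at that moment; what a row does not reach only later rows make up. A row lasts 1/10 s, in which the tool goes at most 50 mm and 8.59 degrees, less where a joint would pass 70% of its speed; a pose out of reach is approached as far as the arm can. A call with a gripper value outside its range is refused whole. "jaw" is the opening, from 0 (shut) to 1 (fully open), set as the call begins (left out, the last holds). The fingers move at their own pace and stop on an object; the grip force is fixed at half the most. Time passes only in rows, so rows that repeat a pose let the fingers close, or fill a call up. It gives the time, the measured TCP pose, the force, the opening and the grip force at its end, in the units of the state.
- get_obs(): the state, without advancing time (a new reading comes with each control period).
- snapshot(name): name is "scene" or "top"; returns a dict with "img" (420x560x3 uint8, red, green, blue), "range_z" (420x560 float32, m along the optical axis (not along the pixel's ray), 0 where there is no reading), "fx", "fy", "cx", "cy" (pixels), "R" (3x3) and "t" (3): a world point X has camera coordinates R X + t. Camera axes: x right, y down, z forward; pixel columns grow to the right and rows downward; lengths in m; the calibration is good to about 2 mm. A picture is of the moment at which its call begins.
- close_job(): hands the job in; it is judged then, once.
The state is a dict: "time": time; "joint_positions": joint angles; "qvel": joint speeds; "joint_torque": joint torques, N m; "tool_pos": TCP position; "ee_rot": TCP orientation; "wrist_force": force on the tool from outside, world axes, zero at the start; "wrist_torque": the same for the moment, N m; "width": finger opening in m; "finger_force": force on a finger pad.
Only numpy, scipy, OpenCV 4.12 (cv2) and the standard library are available. Lean on these libraries where they do the work, as an engineer would, in place of code of your own. Each camera call takes 0.05 s, during which the arm holds its last target. There are 200 camera calls.

## Task

Get the little bench press ready: lay the blue separator card squarely on the brass plate that is already on the press bed, then lay the copper plate squarely on the card, both centred and set down rather than dropped. Then turn the black selector lever until it clicks in at the red marker, let go, and leave the other things on the bench where they are.

Things in the scene. Friction and masses are not known exactly. Their poses are not given: they have to be found in the camera images.
- press: Fixed green press. Origin on the table under the bed's centre; x away from the robot at yaw 0, y left, z up. Steel bed 94 (x) x 36 (y) mm, top 53 mm above the table, on a base 18 mm high (y +-60 mm). Column 44 mm across at x 135, beam swung to the back (x 110 to 260, top 148 mm high). Control box 160 x 160 mm centred at x -20, y -180, its dial plate on top at 54 mm.
- dial_centre (a point): Point on the selector's axis (vertical) at the level of the dial plate's top, 54 mm above the table.
- selector (a joint): Angle of the black selector lever, rad, counter-clockwise seen from above; at 0 its pointer end points along the press's -x (towards the robot). Stops at +-1.6. Seven spring detents 0.5 rad apart, -1.5 to 1.5: past halfway it snaps into the next by itself; takes about 0.17 Nm. Starts near 0. Markers stand at -1, -0.5, 0.5, 1.
- pointer (a point): Point 64 mm from the dial axis, 12 mm past the lever's pointer end, at dial plate level; lies over a marker's origin when set to it. Lever: hub 54 mm across, 12 mm high; bar 16 mm wide, upright sides from 10 to 46 mm above the dial plate, reaching 52 mm from the axis at the pointer end (white line on top), 28 mm at the other. Can be pushed from the side or gripped.
- marker_red: Red: the setting wanted. A red plastic disc, 20 mm across, 4 mm thick, fixed on the dial plate 64 mm from the dial's axis, at one of the detents; the four markers trade places from start to start. Origin at the centre of its underside.
- marker_yellow: A yellow plastic disc, 20 mm across, 4 mm thick, fixed on the dial plate 64 mm from the dial's axis, at one of the detents; the four markers trade places from start to start. Origin at the centre of its underside.
- marker_blue: A blue plastic disc, 20 mm across, 4 mm thick, fixed on the dial plate 64 mm from the dial's axis, at one of the detents; the four markers trade places from start to start. Origin at the centre of its underside.
- marker_white: A white plastic disc, 20 mm across, 4 mm thick, fixed on the dial plate 64 mm from the dial's axis, at one of the detents; the four markers trade places from start to start. Origin at the centre of its underside.
- brass_plate: Brass plate 96 x 40 x 8 mm, 0.26 kg, lying loose and centred on the press bed, its underside 53 mm and top 61 mm above the table. Origin at the centre of its underside; x along its length, y along its width, z up.
- card: Blue stiff separator card 104 x 48 x 5 mm, about 35 g, lying lengthwise on a dark wooden block 90 x 32 x 22 mm fixed to the table, so its long edges overhang by 8 mm, its underside 22 mm above the table. Origin at the centre of its underside; x along its length, y along its width, z up.
- copper_plate: Copper plate 112 x 56 x 6 mm, about 0.33 kg, lying lengthwise on another such wooden block, its long edges overhanging by 12 mm, its underside 22 mm above the table. Origin at the centre of its underside; x along its length, y along its width, z up.
- jar: Bystander: amber glass jar with a brass lid, 64 mm across, about 85 mm high. Origin at the centre of its underside.
- screwdriver: Bystander: red-handled screwdriver about 200 mm long lying on the table, handle along its -x. Origin under its middle.
- bead_tray: Bystander: open wooden tray 120 x 90 x 22 mm. Origin at the centre of its underside.
Mind the look-alikes: they are no part of the job. Of the things like the card, leave any that is purple; of the rest the larger one is meant. What is meant by the copper_plate is not white, and is the larger of those in its own colour.

How it is judged:
On the way, in this order (a step that is already met when the one before it is completed fails the run):
1. the card lies squarely on the brass plate on the press bed, let go (x of brass_plate in the frame of press between -0.012 and 0.012 m and y of brass_plate in the frame of press between -0.01 and 0.01 m and z of brass_plate in the frame of press above 0.05 m and angle between each of brass_plate, card's own z axis and vertical below 0.06 rad and x of card in the frame of brass_plate between -0.012 and 0.012 m and y of card in the frame of brass_plate between -0.01 and 0.01 m and z of card in the frame of brass_plate between 0.005 and 0.011 m and angle between the x axis of card and the x axis of brass_plate, either way round below 0.15 rad and contact force between card and the fingers below 0.1 N and linear speed of card below 0.02 m/s), for 0.2 s.
2. the copper plate lies squarely on the card, let go (all of step 1 and x of copper_plate in the frame of card between -0.012 and 0.012 m and y of copper_plate in the frame of card between -0.01 and 0.01 m and z of copper_plate in the frame of card between 0.002 and 0.008 m and angle between the x axis of copper_plate and the x axis of card, either way round below 0.15 rad and angle between copper_plate's own z axis and vertical below 0.06 rad and contact force between copper_plate and the fingers below 0.1 N and linear speed of copper_plate below 0.02 m/s), for 0.2 s.
3. the selector rests at the red marker, let go (horizontal distance between pointer and marker_red below 0.008 m and velocity of joint selector between -0.05 and 0.05 rad/s and contact force between selector and the fingers below 0.1 N), for 0.2 s.
At the end, for the whole second after the job is handed in: Brass plate on the bed, card on it, copper plate on the card, each flat and centred on the one below within 12 mm lengthwise, 10 mm across and 0.15 rad (brass: no angle limit); the pointer point within 8 mm of the red marker's centre; all released and at rest (all of step 2 and all of step 3); the robot touches nothing.
It fails at once if the card is dropped (falls faster than 0.6 m/s out of the gripper, as from 18 mm or more) (linear speed of card above 0.6 m/s and contact force between card and the fingers below 0.01 N).
It fails at once if the copper plate is dropped (falls faster than 0.6 m/s out of the gripper, as from 18 mm or more) (linear speed of copper_plate above 0.6 m/s and contact force between copper_plate and the fingers below 0.01 N).
It fails at once if the jar, the screwdriver or the bead tray is moved by more than 30 mm, or the jar tipped over (distance of any of jar, screwdriver, bead_tray from where it was at the start of the episode above 0.03 m or angle between jar's own z axis and vertical above 0.5 rad).
It also fails if it takes over 59 s, if anything falls off the work surface, if the arm or the gripper's body presses on something with over 40 N, if the wrist force passes 120 N, or if a joint passes its speed limit or range.

## Working session

There is one attempt and no reset: what is moved stays moved. The work goes in short steps, Python scripts to look and compute and a tool call to move; the robot and the scene stay as the last step left them, time stands still between calls to the robot, and variables do not carry over. Pictures are saved under pics/ and viewed, at most 10 in all, crops included, and the job is handed in when it is done.

Besides the shell and the picture viewer there is one more tool, called after "Emit:" by a JSON object that holds its "name" and its "arguments", one argument or row to a line. carry_out: Moves the arm, as the interface text tells. Its arguments: {"type":"object","properties":{"commands":{"type":"array","items":{"type":"array","items":{"type":"number"}}},"jaw":{"type":"number"}},"required":["commands"]}

```bash
mkdir -p pics && ls && python3 - <<'E'
from bench import *
import cv2,numpy as np,pickle
d={}
for n in("top","scene"):
    s=snapshot(n);d[n]=s
    cv2.imwrite(f"pics/{n}0.png",s["img"][:,:,::-1])
    print(n,s["fx"],s["cx"],s["cy"],np.round(s["R"],3).tolist(),np.round(s["t"],3), (s["range_z"]>0).mean())
pickle.dump(d,open("s0.pkl","wb"))
o=get_obs();print(o)
E
```

```text
pics
top 414.5827714600959 281.7082962050551 205.67145530514497 [[0.014, -1.0, 0.021], [-0.993, -0.016, -0.119], [0.12, -0.019, -0.993]] [-0.014  0.574  1.222] 0.995875850340136
scene 485.08888245706254 282.4810951343522 208.0553072980403 [[0.72, 0.694, 0.01], [0.607, -0.623, -0.494], [-0.337, 0.362, -0.869]] [-0.415 -0.318  1.419] 0.9961989795918368
{'time': 0.1, 'joint_positions': array([-1.25809741e+00,  8.78462066e-02,  1.37211170e+00,  1.45957912e-05,
        1.68359755e+00, -1.03106097e-01]), 'qvel': array([ 0.0007416 , -0.00158001, -0.00432065, -0.00063191,  0.00010919,
       -0.00172212]), 'joint_torque': array([ 2.11529179e-03, -3.41252160e+01, -3.03302586e+01,  7.19554257e-02,
        3.04228789e-02, -1.01752266e-04]), 'tool_pos': array([ 0.22198252, -0.50259539,  0.17143601]), 'ee_rot': array([-3.13964177e+00, -2.16447062e-04,  4.15806427e-01]), 'wrist_force': array([-0.08068802, -0.97324033, -0.74057707]), 'wrist_torque': array([0.02837202, 0.02266505, 0.00230192]), 'finger_force': 0.0, 'width': 0.09416294688260299}
```

View pics/top0.png

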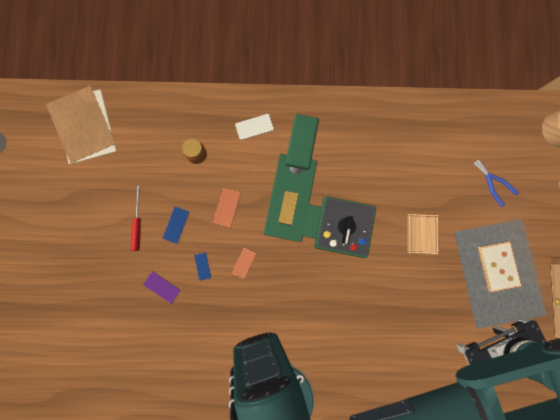

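View pics/scene0.png

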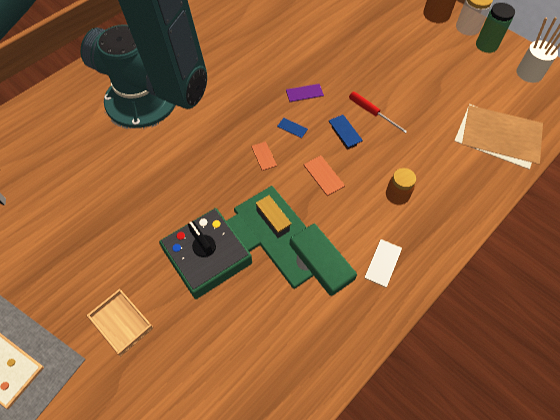

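The top view shows these candidates:
- **Card-like:** large blue (176,225), small blue (203,266) and purple (162,288). The large blue one is meant, being the larger of those that aren't purple.
- **Copper-like:** large orange (227,208), small orange (244,263) and white (254,127). The large orange one is meant, being the larger in its colour.
- **Press and dial:** the brass plate is at (289,208), the dial at (347,227), and the red marker near (353,247).

Next I'll measure sizes and make one enlarged crop to confirm.

```bash
cat > h.py <<'E'
import cv2,numpy as np
def ray(s,uv,z):
    uv=np.atleast_2d(np.asarray(uv,float));C=-s["R"].T@s["t"]
    d=np.c_[(uv[:,0]-s["cx"])/s["fx"],(uv[:,1]-s["cy"])/s["fy"],np.ones(len(uv))]@s["R"]
    return C+d*((z-C[2])/d[:,2])[:,None]
def height(s,uv):
    uv=np.asarray(uv);r=s["range_z"][uv[:,1],uv[:,0]]
    p=np.c_[(uv[:,0]-s["cx"])/s["fx"]*r,(uv[:,1]-s["cy"])/s["fy"]*r,r]
    return (p-s["t"])@s["R"]
RNG=dict(blue=((100,120,50),(122,255,255)),purple=((123,80,40),(150,255,255)),copper=((3,120,170),(11,200,255)),
 brass=((16,120,100),(25,255,255)),red=((172,150,90),(180,255,255)),red2=((0,210,80),(3,255,255)),yellow=((20,150,150),(30,255,255)),white=((0,0,190),(180,50,255)))
def blobs(s,col,amin=15):
    hsv=cv2.cvtColor(s["img"],cv2.COLOR_RGB2HSV);m=cv2.inRange(hsv,*map(np.array,RNG[col]))
    n,L,st,c=cv2.connectedComponentsWithStats(m)
    return [(st[i,4],c[i],np.argwhere(L==i)[:,::-1]) for i in range(1,n) if st[i,4]>=amin]
def rect(P):
    (c,(w,h),a)=cv2.minAreaRect((P[:,:2]*1000).astype(np.float32))
    if w<h:w,h,a=h,w,a+90
    return np.round(c,1),round(w,1),round(h,1),round((a+90)%180-90,1)
E
python3 - <<'E'
import pickle
from h import *
d=pickle.load(open("s0.pkl","rb"))
for n in d:
    s=d[n];print(n,"cam",np.round(-s["R"].T@s["t"],3))
    for col,z in(("blue",.027),("purple",.027),("copper",.028),("brass",.061),("red",.058),("red2",.058),("yellow",.058),("white",.1)):
        for a,c,px in blobs(s,col):
            H=height(s,px); hz=np.median(H[:,2])
            if col in("blue","copper","brass","purple"):
                px=px[abs(H[:,2]-z)<.006]
                if len(px)<15: continue
            P=ray(s,px,z)
            if abs(P[:,1]).max()>.75 : continue
            print(col,a,c.round(),"z",hz.round(4),"rect",*rect(P),"cen",(P.mean(0)*1000).round(1)[:2])
s=d["top"];a=cv2.resize(s["img"][100:310,110:390],None,fx=2.8,fy=2.8,interpolation=cv2.INTER_CUBIC);cv2.imwrite("pics/crop0.png",a[:,:,::-1])
E
```

```text
top cam [0.423 0.019 1.282]
blue 470 [176. 225.] z 0.0268 rect [511.5 314.7] 98.5 43.3 -18.2 cen [511.3 314.4]
copper 665 [226. 207.] z 0.0276 rect [568.2 163.7] 111.4 55.2 -14.6 cen [567.7 163.7]
brass 425 [288. 208.] z 0.0607 rect [565.9 -22.7] 95.1 39.0 -10.7 cen [565.7 -22.9]
brass 40 [326. 234.] z 0.0579 rect [ 488.4 -136.3] 16.8 16.6 -44.6 cen [ 488.2 -136.7]
yellow 32 [326. 234.] z 0.0582 rect [ 488.6 -138.1] 17.8 14.8 0.1 cen [ 488.6 -137.7]
white 102 [101. 102.] z 0.0027 rect [855.2 528.5] 91.2 14.6 21.2 cen [864.4 532.2]
white 573 [254. 126.] z 0.0058 rect [799.6  81.8] 101.2 50.4 -71.7 cen [799.3  81.5]
white 96 [103. 152.] z 0.0025 rect [711.1 524.7] 87.7 13.3 -69.6 cen [714.2 515.6]
white 17 [347. 236.] z 0.0999 rect [ 481.5 -191.4] 34.8 3.4 -11.6 cen [ 481.5 -191.4]
white 30 [333. 243.] z 0.0579 rect [ 462.4 -149.9] 14.4 14.2 -89.2 cen [ 462.  -150.3]
white 924 [500. 267.] z 0.016 rect [ 401.2 -629.9] 116.2 78.5 11.9 cen [ 401.  -628.3]
white 27 [499. 350.] z 0.3919 rect [ 171.6 -615.8] 20.8 12.0 -36.6 cen [ 170.7 -615.7]
scene cam [ 0.969 -0.424  1.08 ]
blue 497 [345. 
[... 549 characters left out ...]
 -0.7 cen [732.1 286.7]
yellow 49 [216. 223.] z 0.0565 rect [ 489.3 -138.4] 19.4 16.5 -85.0 cen [ 489.1 -138.8]
white 129 [461. 130.] z 0.0017 rect [752.4 482.5] 104.3 16.0 -67.0 cen [758.4 470.8]
white 20 [136. 121.] z 0.0137 rect [138.7 -94.1] 18.5 13.2 44.4 cen [139.7 -94.3]
white 125 [515. 161.] z 0.0021 rect [897.1 480.5] 95.7 14.2 20.1 cen [908.7 484.3]
white 41 [203. 222.] z 0.0569 rect [ 485.7 -169.2] 18.4 13.7 -41.6 cen [ 484.5 -168.5]
white 25 [194. 228.] z 0.1 rect [ 482.5 -192.6] 35.6 4.1 -9.7 cen [ 482.8 -192.7]
white 972 [383. 263.] z 0.005 rect [842.  40.] 100.6 50.0 -72.0 cen [842.5  39.1]
white 1230 [ 13. 370.] z 0.015 rect [ 450.8 -655. ] 104.8 81.0 11.5 cen [ 465.7 -641.5]
```

View pics/crop0.png

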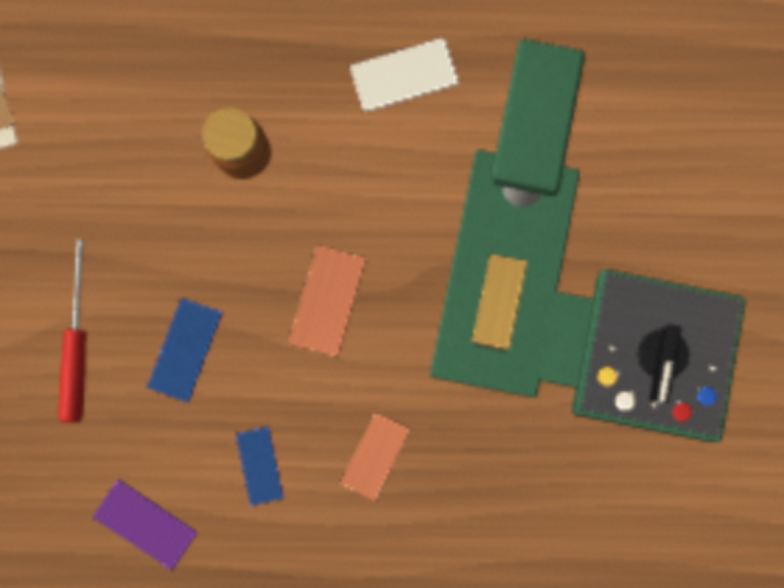

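The crop confirms both choices: the large blue card at crop (185,350) measures about 104x48 mm, and the large orange plate at crop (327,300) about 112x56 mm. Red sits on the +0.5 detent side, 64 mm from the dial axis. Next I'll plan the approach to the card.

```bash
cat >> h.py <<'E'
from scipy.spatial.transform import Rotation as Ro
def chain(pos,yaw,wps):
    """final row of each call; wps (x,y,z,yaw) in m, rad"""
    p=np.array(pos,float)
    for w in wps:
        R=Ro.from_euler("xyz",[np.pi,0,yaw]).as_matrix()
        dy=(w[3]-yaw+np.pi)%(2*np.pi)-np.pi
        sh=np.round(R.T@(np.array(w[:3])-p),4);rz=round(-dy,4)
        print(sh.tolist(),"rz",rz,"| per fifth",(sh/5).round(4).tolist(),round(rz/5,4))
        p=p+R@sh;yaw=yaw-rz
E
cat > go.py <<'E'
import sys,json
from bench import *
from h import *
o=get_obs();print(o["time"],o["tool_pos"].round(4),o["ee_rot"].round(4),o["width"],o["finger_force"])
chain(o["tool_pos"],o["ee_rot"][2],json.loads(sys.argv[1]))
E
python3 go.py "[[0.295,-0.299,0.17,1.016],[0.367,-0.095,0.17,1.616],[0.44,0.11,0.17,2.22],[0.513,0.3133,0.12,2.822],[0.513,0.3133,0.0105,2.822]]"
```

```text
0.1 [ 0.222  -0.5026  0.1714] [-3.1396e+00 -2.0000e-04  4.1580e-01] 0.09416294688260299 0.0
[0.149, -0.1568, 0.0014] rz -0.6002 | per fifth [0.0298, -0.0314, 0.0003] -0.12
[0.2113, -0.0462, 0.0] rz -0.6 | per fifth [0.0423, -0.0092, 0.0] -0.12
[0.2015, 0.0822, 0.0] rz -0.604 | per fifth [0.0403, 0.0164, 0.0] -0.1208
[0.1178, 0.1811, 0.05] rz -0.602 | per fifth [0.0236, 0.0362, 0.01] -0.1204
[0.0, -0.0, 0.1095] rz 0.0 | per fifth [0.0, -0.0, 0.0219] 0.0
```

Emit:
{"name": "carry_out", "arguments": {
  "commands": [
    [0.03, -0.031, 0, 0, 0, -0.12],
    [0.06, -0.063, 0, 0, 0, -0.24],
    [0.09, -0.094, 0, 0, 0, -0.36],
    [0.12, -0.125, 0, 0, 0, -0.48],
    [0.149, -0.157, 0, 0, 0, -0.6]
  ],
  "jaw": 1
}}

```text
time: 0.6
tool_pos: [0.2952, -0.2975, 0.1719]
ee_rot: [-3.141, -0.001, 1.02]
wrist_force: [0.6, -1.7, -0.7]
width: 0.094
finger_force: 0.0
```

Emit:
{"name": "carry_out", "arguments": {
  "commands": [
    [0.042, -0.009, 0, 0, 0, -0.12],
    [0.084, -0.018, 0, 0, 0, -0.24],
    [0.127, -0.028, 0, 0, 0, -0.36],
    [0.169, -0.037, 0, 0, 0, -0.48],
    [0.211, -0.046, 0, 0, 0, -0.6]
  ]
}}

```text
time: 1.1
tool_pos: [0.3671, -0.094, 0.1722]
ee_rot: [3.142, 0.0, 1.62]
wrist_force: [0.4, 0.6, -0.3]
width: 0.0941
finger_force: 0.0
```

Emit:
{"name": "carry_out", "arguments": {
  "commands": [
    [0.04, 0.016, 0, 0, 0, -0.12],
    [0.08, 0.033, 0, 0, 0, -0.24],
    [0.121, 0.049, 0, 0, 0, -0.36],
    [0.161, 0.066, 0, 0, 0, -0.48],
    [0.2015, 0.082, 0, 0, 0, -0.604]
  ]
}}

```text
time: 1.6
tool_pos: [0.44, 0.111, 0.1721]
ee_rot: [-3.141, 0.0, 2.225]
wrist_force: [0.3, -0.3, -1.0]
width: 0.0938
finger_force: 0.0
```

Emit:
{"name": "carry_out", "arguments": {
  "commands": [
    [0.026, 0.04, 0.01, 0, 0, -0.12],
    [0.052, 0.08, 0.02, 0, 0, -0.24],
    [0.078, 0.12, 0.03, 0, 0, -0.36],
    [0.1, 0.155, 0.04, 0, 0, -0.48],
    [0.118, 0.181, 0.05, 0, 0, -0.602]
  ]
}}

```text
time: 2.1
tool_pos: [0.5128, 0.3149, 0.1209]
ee_rot: [-3.141, -0.001, 2.828]
wrist_force: [0.6, 0.1, 0.1]
width: 0.0937
finger_force: 0.0
```

```bash
python3 go.py "[[0.513,0.3133,0.0105,2.822]]"
```

```text
2.1 [0.5128 0.3149 0.1209] [-3.1407e+00 -1.1000e-03  2.8283e+00] 0.09369108104474752 0.0
[-0.0007, -0.0015, 0.1104] rz 0.0063 | per fifth [-0.0001, -0.0003, 0.0221] 0.0013
```

Emit:
{"name": "carry_out", "arguments": {
  "commands": [
    [0, -0.0015, 0.03, 0, 0, 0.006],
    [0, -0.0015, 0.06, 0, 0, 0.006],
    [0, -0.0015, 0.085, 0, 0, 0.006],
    [0, -0.0015, 0.1, 0, 0, 0.006],
    [0, -0.0015, 0.11, 0, 0, 0.006]
  ]
}}

```text
time: 2.6
tool_pos: [0.5115, 0.3107, 0.0106]
ee_rot: [-3.14, -0.002, 2.816]
wrist_force: [0.7, 0.3, -0.2]
width: 0.094
finger_force: 0.0
```

Emit:
{"name": "carry_out", "arguments": {
  "commands": [
    [0, 0, 0, 0, 0, 0],
    [0, 0, 0, 0, 0, 0],
    [0, 0, 0, 0, 0, 0],
    [0, 0, 0, 0, 0, 0],
    [0, 0, 0, 0, 0, 0]
  ],
  "jaw": 0.35
}}

```text
time: 3.1
tool_pos: [0.513, 0.3114, 0.0135]
ee_rot: [3.14, 0.001, 2.816]
wrist_force: [0.1, 0.1, -1.3]
width: 0.0576
finger_force: 0.0
```

Emit:
{"name": "carry_out", "arguments": {
  "commands": [
    [0, 0, 0, 0, 0, 0],
    [0, 0, 0, 0, 0, 0],
    [0, 0, 0, 0, 0, 0],
    [0, 0, 0, 0, 0, 0],
    [0, 0, 0, 0, 0, 0]
  ],
  "jaw": 0.3
}}

```text
time: 3.6
tool_pos: [0.5124, 0.3111, 0.0124]
ee_rot: [-3.141, -0.0, 2.816]
wrist_force: [-0.4, -0.8, 0.5]
width: 0.0279
finger_force: 0.0
```

Emit:
{"name": "carry_out", "arguments": {
  "commands": [
    [0, 0, -0.005, 0, 0, 0],
    [0, 0, -0.015, 0, 0, 0],
    [0, 0, -0.04, 0, 0, 0],
    [0, 0, -0.08, 0, 0, 0],
    [0, 0, -0.12, 0, 0, 0]
  ]
}}

```text
time: 4.1
tool_pos: [0.512, 0.311, 0.134]
ee_rot: [-3.141, -0.0, 2.816]
wrist_force: [1.2, 0.2, -0.1]
width: 0.0284
finger_force: 0.0
```

```bash
python3 - <<'E'
from bench import *
import cv2,pickle,numpy as np
s=snapshot("scene");pickle.dump(s,open("s1.pkl","wb"))
a=cv2.resize(s["img"][20:300,160:440],None,fx=2,fy=2);cv2.imwrite("pics/lift1.png",a[:,:,::-1])
E
python3 go.py "[[0.54,0.15,0.14,2.88],[0.5666,-0.0237,0.11,2.9496],[0.5666,-0.0237,0.05,2.9496]]"
```

```text
4.15 [0.5161 0.313  0.1436] [3.1314 0.0105 2.8158] 0.02803901142647125 0.0
[-0.0748, -0.1468, 0.0036] rz -0.0642 | per fifth [-0.015, -0.0294, 0.0007] -0.0128
[-0.0707, -0.1609, 0.03] rz -0.0696 | per fifth [-0.0141, -0.0322, 0.006] -0.0139
[0.0, 0.0, 0.06] rz 0.0 | per fifth [0.0, 0.0, 0.012] 0.0
```

View pics/lift1.png

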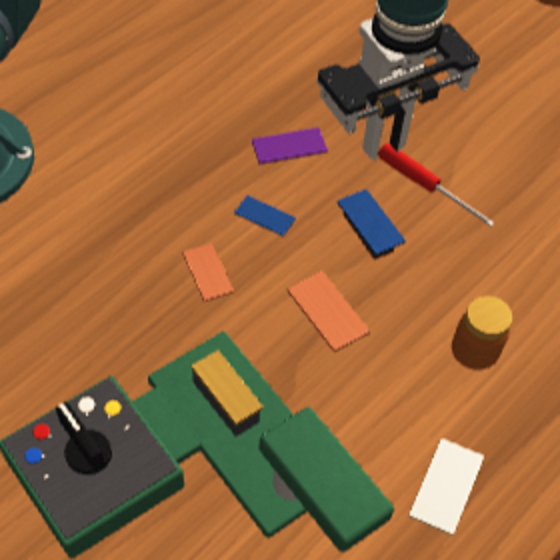

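The fingers shut to 28 mm without meeting the card, which still lies on its block at full-image (345,131). I'll check where the fingertips really are against the reported TCP before moving again.

```bash
python3 - <<'E'
from bench import *
from h import *
import cv2,pickle
o=get_obs();print(o["tool_pos"],o["ee_rot"],o["joint_positions"])
for n in("scene","top"):
    s=snapshot(n)
    for X in(o["tool_pos"],o["tool_pos"]+[0,0,.1]):
        c=s["R"]@X+s["t"];print(n,"tcp px",c[:2]/c[2]*s["fx"]+[s["cx"],s["cy"]],c[2])
    if n=="scene":
        print("px(352,95)->z.14",ray(s,[[350,97]],.14))
        uv=np.argwhere(s["range_z"]>0)[:,::-1];P=height(s,uv)
        m=(P[:,2]>.11)&(P[:,2]<.2)&(P[:,1]>.1)&(P[:,0]>.35)
        Q=P[m];q=uv[m]
        for z in np.arange(.11,.2,.015):
            k=(Q[:,2]>=z)&(Q[:,2]<z+.015)
            if k.any():print(round(z,3),k.sum(),Q[k].min(0).round(3),Q[k].max(0).round(3),q[k].min(0),q[k].max(0))
    a=s["img"][60:260,120:360] if n=="top" else s["img"][0:160,270:460]
    cv2.imwrite(f"pics/{n}2.png",cv2.resize(a,None,fx=3,fy=3)[:,:,::-1])
E
```

```text
[0.5160634  0.31300282 0.14360587] [3.13138264 0.01049983 2.81582919] [ 4.51338981e-01  2.01026719e-01  1.29949747e+00 -8.31841615e-05
  1.62642333e+00 -7.93752714e-01]
scene tcp px [351.45437336 101.61798256] 1.2334159359402603
scene tcp px [357.11332344  72.63445345] 1.1464921532294423
px(352,95)->z.14 [[0.5016189  0.32521734 0.14      ]]
0.11 290 [0.496 0.867 0.11 ] [0.793 0.954 0.125] [469   0] [558  50]
0.125 376 [0.569 0.871 0.125] [0.793 0.943 0.14 ] [491   3] [559  46]
0.14 54 [0.727 0.876 0.14 ] [0.781 0.916 0.155] [539  29] [558  41]
0.155 46 [0.727 0.874 0.155] [0.782 0.914 0.169] [541  25] [559  38]
0.17 55 [0.499 0.286 0.17 ] [0.777 0.902 0.185] [343  21] [559  98]
0.185 90 [0.5   0.283 0.185] [0.748 0.899 0.2  ] [343  18] [556  96]
top tcp px [166.23044006 219.91041135] 1.1356887831422642
top tcp px [156.01539105 216.49422429] 1.0364277382554103
```

```bash
python3 - <<'E'
from bench import *
from h import *
o=get_obs();print(o["time"],o["tool_pos"],o["ee_rot"],o["joint_positions"],o["width"])
s=snapshot("scene")
o=get_obs();print(o["time"],o["tool_pos"],o["ee_rot"])
uv=np.argwhere(s["range_z"]>0)[:,::-1];P=height(s,uv)
m=(P[:,2]>.05)&(P[:,2]<.3)&(P[:,1]>.2)&(P[:,1]<.42)&(P[:,0]>.4)&(P[:,0]<.64)
Q=P[m];q=uv[m]
for z in np.arange(.08,.3,.01):
    k=(Q[:,2]>=z)&(Q[:,2]<z+.01)
    if k.any():print(round(z,3),k.sum(),Q[k].min(0).round(3),Q[k].max(0).round(3),q[k].min(0),q[k].max(0))
E
```

```text
4.25 [0.51490106 0.3124278  0.13805325] [3.13473135 0.00713864 2.81585261] [ 4.51341097e-01  2.03831222e-01  1.30713678e+00 -1.13788158e-04
  1.62072394e+00 -7.93745919e-01] 0.027862066291072577
4.3 [0.51343355 0.31168725 0.13496121] [3.13852153 0.00329155 2.81579459]
0.16 2 [0.522 0.325 0.168] [0.529 0.326 0.17 ] [358  93] [360  95]
0.17 28 [0.502 0.287 0.17 ] [0.532 0.332 0.179] [343  89] [363  99]
0.18 46 [0.499 0.283 0.181] [0.536 0.334 0.19 ] [342  86] [364  98]
0.19 49 [0.5   0.281 0.19 ] [0.533 0.335 0.2  ] [343  83] [365  95]
0.2 50 [0.499 0.283 0.2  ] [0.534 0.33  0.21 ] [343  79] [365  92]
0.21 51 [0.5   0.281 0.211] [0.533 0.333 0.22 ] [344  76] [366  89]
0.22 52 [0.498 0.283 0.22 ] [0.532 0.332 0.23 ] [344  76] [366  86]
0.23 46 [0.503 0.281 0.23 ] [0.534 0.331 0.24 ] [345  73] [367  84]
0.24 36 [0.509 0.282 0.24 ] [0.535 0.334 0.25 ] [347  70] [368  80]
0.25 18 [0.512 0.282 0.25 ] [0.532 0.332 0.26 ] [348  64] [368  77]
0.26 39 [0.459 0.225 0.261] [0.571 0.388 0.27 ] [321  48] [394  86]
0.27 178 [0.459 0.223 0.27 ] [0.573 0.388 0.28 ] [321  45] [395  85]
0.28 268 [0.46  0.223 0.28 ] [0.574 0.389 0.29 ] [321  43] [396  83]
0.29 195 [0.455 0.217 0.29 ] [0.575 0.38  0.3  ] [319  52] [399  79]
```

View pics/scene2.png

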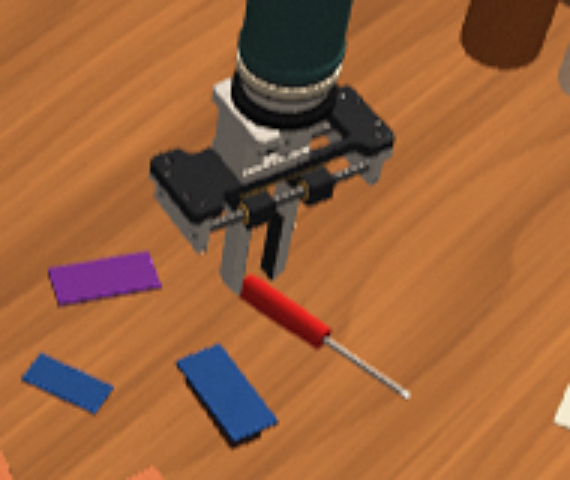

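Camera rays and depth put the fingertips at z of about 0.167, while the reported TCP is about 0.138. That fits the fingers shutting above the card. I'll check whether the start image shows the same offset, and re-measure with the arm settled.

```bash
python3 - <<'E'
from bench import *
from h import *
import pickle
d=pickle.load(open("s0.pkl","rb"))
def tips(s,c,zr):
    uv=np.argwhere(s["range_z"]>0)[:,::-1];P=height(s,uv)
    m=(np.hypot(*(P[:,:2]-c).T)<.09)&(P[:,2]>zr[0])&(P[:,2]<zr[1])
    P=P[m];uv=uv[m];i=np.argsort(P[:,2])[:12]
    print(m.sum());print(np.c_[P[i],uv[i]].round(3).tolist()[::2])
for n in d: print(n);tips(d[n],np.array([.222,-.503]),(.05,.35))
for k in range(5): s=snapshot("scene")
o=get_obs();print(o["time"],o["tool_pos"],o["ee_rot"])
s=snapshot("scene");t=snapshot("top");pickle.dump((s,t),open("s2.pkl","wb"));print(get_obs()["tool_pos"])
tips(s,o["tool_pos"][:2],(.05,.35));tips(t,o["tool_pos"][:2],(.05,.35))
E
```

```text
top
1332
[[0.247, -0.543, 0.205, 492.0, 328.0], [0.24, -0.547, 0.206, 494.0, 331.0], [0.252, -0.545, 0.207, 493.0, 326.0], [0.248, -0.544, 0.208, 493.0, 328.0], [0.245, -0.544, 0.209, 493.0, 329.0], [0.236, -0.548, 0.209, 495.0, 333.0]]
scene
55
[[0.208, -0.455, 0.203, 4.0, 204.0], [0.208, -0.452, 0.207, 4.0, 202.0], [0.209, -0.459, 0.208, 1.0, 204.0], [0.215, -0.453, 0.209, 5.0, 204.0], [0.211, -0.458, 0.209, 2.0, 204.0], [0.207, -0.459, 0.21, 0.0, 203.0]]
4.55 [0.51139605 0.31069235 0.13042369] [-3.13895618e+00 -2.56789786e-03  2.81574836e+00]
[0.51170086 0.31082748 0.13089232]
2402
[[0.524, 0.326, 0.157, 358.0, 97.0], [0.52, 0.322, 0.163, 356.0, 95.0], [0.514, 0.326, 0.164, 355.0, 93.0], [0.521, 0.325, 0.166, 357.0, 94.0], [0.523, 0.322, 0.166, 357.0, 95.0], [0.511, 0.324, 0.167, 354.0, 92.0]]
641
[[0.533, 0.266, 0.268, 173.0, 209.0], [0.523, 0.254, 0.275, 177.0, 213.0], [0.532, 0.266, 0.276, 172.0, 209.0], [0.525, 0.261, 0.277, 174.0, 212.0], [0.471, 0.273, 0.277, 168.0, 234.0], [0.522, 0.263, 0.277, 173.0, 213.0]]
```

The reported z reads about 30 mm low in both poses, with x and y fine, so I'll work with real z = reported + 0.030. I'll open, then descend to reported -0.018 in steps while watching the force.

Emit:
{"name": "carry_out", "arguments": {
  "commands": [
    [-0.0005, -0.0015, 0.01, 0, 0, -0.006],
    [-0.0005, -0.0015, 0.02, 0, 0, -0.006],
    [-0.0005, -0.003, 0.03, 0, 0, -0.006],
    [-0.0005, -0.003, 0.04, 0, 0, -0.006],
    [-0.0005, 0.0028, 0.05, 0, 0, -0.006]
  ],
  "jaw": 1
}}

```text
time: 5.15
tool_pos: [0.5135, 0.3132, 0.0812]
ee_rot: [-3.141, -0.001, 2.821]
wrist_force: [-0.2, -0.5, -0.1]
width: 0.0648
finger_force: 0.0
```

Emit:
{"name": "carry_out", "arguments": {
  "commands": [
    [0, 0, 0.01, 0, 0, 0],
    [0, 0, 0.02, 0, 0, 0],
    [0, 0, 0.03, 0, 0, 0],
    [0, 0, 0.04, 0, 0, 0],
    [0, 0, 0.045, 0, 0, 0]
  ]
}}

```text
time: 5.65
tool_pos: [0.5132, 0.3133, 0.0359]
ee_rot: [-3.14, -0.001, 2.822]
wrist_force: [0.7, -0.6, 0.3]
width: 0.0935
finger_force: 0.0
```

```bash
python3 go.py "[[0.513,0.3133,-0.018,2.822]]"; python3 - <<'E'
from bench import *
from h import *
s=snapshot("scene")
uv=np.argwhere(s["range_z"]>0)[:,::-1];P=height(s,uv)
m=(np.hypot(*(P[:,:2]-[.513,.313]).T)<.075)&(P[:,2]>.034)&(P[:,2]<.1)
Q=P[m];i=np.argsort(Q[:,2])[:12];print(np.c_[Q[i],uv[m][i]].round(3).tolist()[::2])
E
```

```text
5.65 [0.5132 0.3133 0.0359] [-3.1402e+00 -1.2000e-03  2.8217e+00] 0.09349465345980207 0.0
[0.0002, -0.0001, 0.0539] rz -0.0003 | per fifth [0.0, -0.0, 0.0108] -0.0001
[[0.508, 0.263, 0.068, 333.0, 130.0], [0.524, 0.359, 0.068, 361.0, 113.0], [0.529, 0.357, 0.069, 362.0, 114.0], [0.531, 0.358, 0.071, 363.0, 114.0], [0.536, 0.356, 0.072, 364.0, 115.0], [0.541, 0.355, 0.073, 365.0, 116.0]]
```

The offset holds at about 31 mm: tips at 0.068 with 0.036 reported.

Emit:
{"name": "carry_out", "arguments": {
  "commands": [
    [0, 0, 0.012, 0, 0, 0],
    [0, 0, 0.024, 0, 0, 0],
    [0, 0, 0.036, 0, 0, 0],
    [0, 0, 0.046, 0, 0, 0],
    [0, 0, 0.053, 0, 0, 0]
  ]
}}

```text
time: 6.2
tool_pos: [0.5131, 0.3133, -0.0172]
ee_rot: [-3.14, -0.001, 2.822]
wrist_force: [-0.7, -0.3, 1.0]
width: 0.0937
finger_force: 0.0
```

Emit:
{"name": "carry_out", "arguments": {
  "commands": [
    [0, 0, 0, 0, 0, 0],
    [0, 0, 0, 0, 0, 0],
    [0, 0, 0, 0, 0, 0],
    [0, 0, 0, 0, 0, 0],
    [0, 0, 0, 0, 0, 0]
  ],
  "jaw": 0.3
}}

```text
time: 6.7
tool_pos: [0.5142, 0.3139, -0.015]
ee_rot: [3.141, 0.001, 2.822]
wrist_force: [0.2, -0.2, -0.3]
width: 0.0574
finger_force: 0.0
```

Emit:
{"name": "carry_out", "arguments": {
  "commands": [
    [0, 0, 0, 0, 0, 0],
    [0, 0, 0, 0, 0, 0],
    [0, 0, 0, 0, 0, 0],
    [0, 0, 0, 0, 0, 0],
    [0, 0, 0, 0, 0, 0]
  ]
}}

```text
time: 7.2
tool_pos: [0.514, 0.3138, -0.0153]
ee_rot: [3.141, 0.0, 2.822]
wrist_force: [-0.7, -0.5, 2.0]
width: 0.0474
finger_force: 30.0
```

Emit:
{"name": "carry_out", "arguments": {
  "commands": [
    [0, 0, -0.004, 0, 0, 0],
    [0, 0, -0.018, 0, 0, 0],
    [0, 0, -0.045, 0, 0, 0],
    [0, 0, -0.07, 0, 0, 0],
    [0, 0, -0.08, 0, 0, 0]
  ]
}}

```text
time: 7.7
tool_pos: [0.5157, 0.3146, 0.0687]
ee_rot: [3.137, 0.005, 2.822]
wrist_force: [-0.2, 0.6, -0.3]
width: 0.0475
finger_force: 30.0
```

```bash
python3 go.py "[[0.54,0.145,0.065,2.885],[0.5668,-0.0235,0.055,2.9496]]"; python3 - <<'E'
from bench import *
from h import *
s=snapshot("scene")
for a,c,px in blobs(s,"blue",100):print(a,c.round(),np.median(height(s,px)[:,2]))
E
```

```text
7.7 [0.5157 0.3146 0.0687] [3.1373 0.0045 2.8219] 0.04746407417047878 29.999898076057434
[-0.0764, -0.1534, 0.0037] rz -0.0631 | per fifth [-0.0153, -0.0307, 0.0007] -0.0126
[-0.0687, -0.1562, 0.01] rz -0.0646 | per fifth [-0.0137, -0.0312, 0.002] -0.0129
369 [354. 114.] 0.11001918754871039
274 [292. 127.] 0.0025935208589901136
```

The card is held with its top at 0.110, as expected. Next I'll carry it to the press.

Emit:
{"name": "carry_out", "arguments": {
  "commands": [
    [-0.01, -0.02, 0, 0, 0, -0.01],
    [-0.026, -0.052, 0, 0, 0, -0.02],
    [-0.043, -0.088, 0, 0, 0, -0.035],
    [-0.06, -0.122, 0, 0, 0, -0.05],
    [-0.076, -0.153, 0.003, 0, 0, -0.063]
  ]
}}

```text
time: 8.25
tool_pos: [0.5375, 0.1429, 0.0609]
ee_rot: [-3.141, -0.001, 2.885]
wrist_force: [-0.3, 1.3, 0.0]
width: 0.0476
finger_force: 30.0
```

Emit:
{"name": "carry_out", "arguments": {
  "commands": [
    [-0.016, -0.035, 0, 0, 0, -0.02],
    [-0.034, -0.075, 0, 0, 0, -0.035],
    [-0.05, -0.113, 0, 0, 0, -0.05],
    [-0.062, -0.14, 0.005, 0, 0, -0.06],
    [-0.069, -0.156, 0.01, 0, 0, -0.065]
  ]
}}

```text
time: 8.75
tool_pos: [0.5646, -0.0265, 0.0505]
ee_rot: [-3.141, -0.001, 2.948]
wrist_force: [0.2, 0.3, -0.5]
width: 0.0476
finger_force: 30.0
```

```bash
cat > see.py <<'E'
from bench import *
from h import *
import sys
for n in("scene","top"):
    s=snapshot(n)
    for col in sys.argv[1:]:
        for a,c,px in blobs(s,col,100):
            H=height(s,px);z=np.percentile(H[:,2],70)
            q=px[abs(H[:,2]-z)<.006];P=ray(s,q,z)
            if abs(P[:,1]).max()<.5:print(n,col,a,c.round(),"z",z.round(4),*rect(P))
E
python3 see.py blue brass;python3 go.py "[[0.5668,-0.0235,0.0245,2.9496]]"
```

```text
scene blue 153 [298. 129.] z 0.0038 [405.  236.3] 47.7 33.6 11.8
scene blue 476 [276. 212.] z 0.0931 [579.2 -29.7] 70.3 47.8 -13.0
scene brass 359 [404. 177.] z 0.0848 [738.5 262.4] 54.6 52.4 -9.9
scene brass 1552 [118. 323.] z 0.0055 [ 493.7 -439.1] 105.0 86.1 -1.1
top blue 207 [288. 219.] z 0.0924 [529.7 -21.3] 45.8 37.4 79.5
top blue 267 [202. 266.] z 0.005 [388.5 232.8] 75.3 31.9 13.5
top brass 304 [191. 147.] z 0.0861 [736.4 264.7] 54.2 53.1 -42.6
8.85 [ 0.5638 -0.026   0.0496] [-3.1408 -0.0032  2.9461] 0.04741123081811589 29.999669194221497
[-0.0024, 0.0031, 0.0251] rz -0.0035 | per fifth [-0.0005, 0.0006, 0.005] -0.0007
```

Emit:
{"name": "carry_out", "arguments": {
  "commands": [
    [-0.001, 0.0015, 0.005, 0, 0, -0.004],
    [-0.0024, 0.003, 0.01, 0, 0, -0.004],
    [-0.0024, 0.003, 0.015, 0, 0, -0.004],
    [-0.0024, 0.003, 0.019, 0, 0, -0.004],
    [-0.0024, 0.003, 0.022, 0, 0, -0.004]
  ]
}}

```text
time: 9.35
tool_pos: [0.5676, -0.0206, 0.0289]
ee_rot: [-3.142, -0.001, 2.955]
wrist_force: [-0.1, 0.0, 0.3]
width: 0.0474
finger_force: 30.0
```

```bash
python3 see.py blue;python3 go.py "[[0.5668,-0.0235,0.0245,2.9496]]"
```

```text
scene blue 102 [300. 131.] z 0.0047 [413.9 236.8] 34.3 29.4 -74.8
scene blue 458 [279. 216.] z 0.0712 [583.2 -23.6] 69.6 48.0 -11.9
top blue 207 [285. 218.] z 0.0715 [532.8 -13.8] 47.1 37.5 79.5
top blue 265 [202. 266.] z 0.0053 [388.5 232.8] 75.3 31.9 13.5
9.45 [ 0.5674 -0.0209  0.0288] [-3.1415e+00 -1.2000e-03  2.9544e+00] 0.047219492241589583 29.999877512454987
[0.0001, -0.0026, 0.0043] rz 0.0048 | per fifth [0.0, -0.0005, 0.0009] 0.001
```

Partial views of the held card put it about 3.7 mm too far in +y relative to the brass. I'll correct that and set it down.

Emit:
{"name": "carry_out", "arguments": {
  "commands": [
    [0, -0.002, 0, 0, 0, 0.003],
    [0, -0.0037, 0.001, 0, 0, 0.005],
    [0, -0.0037, 0.002, 0, 0, 0.005],
    [0, -0.0037, 0.003, 0, 0, 0.005],
    [0, -0.0037, 0.004, 0, 0, 0.005]
  ]
}}

```text
time: 9.95
tool_pos: [0.5672, -0.0251, 0.0255]
ee_rot: [-3.142, 0.0, 2.949]
wrist_force: [-0.0, -0.7, -0.5]
width: 0.047
finger_force: 30.0
```

Emit:
{"name": "carry_out", "arguments": {
  "commands": [
    [0, 0, 0.0005, 0, 0, 0],
    [0, 0, 0.001, 0, 0, 0],
    [0, 0, 0.001, 0, 0, 0],
    [0, 0, 0.001, 0, 0, 0],
    [0, 0, 0.001, 0, 0, 0]
  ]
}}

```text
time: 10.45
tool_pos: [0.5672, -0.025, 0.0245]
ee_rot: [-3.142, 0.0, 2.949]
wrist_force: [0.3, 0.3, -0.1]
width: 0.0473
finger_force: 30.0
```

Emit:
{"name": "carry_out", "arguments": {
  "commands": [
    [0, 0, 0.0005, 0, 0, 0],
    [0, 0, 0.001, 0, 0, 0],
    [0, 0, 0.0015, 0, 0, 0],
    [0, 0, 0.0015, 0, 0, 0],
    [0, 0, 0.0015, 0, 0, 0]
  ]
}}

```text
time: 10.95
tool_pos: [0.5673, -0.025, 0.0237]
ee_rot: [-3.142, 0.0, 2.949]
wrist_force: [-2.2, -0.3, 5.3]
width: 0.0475
finger_force: 30.0
```

Emit:
{"name": "carry_out", "arguments": {
  "commands": [
    [0, 0, 0, 0, 0, 0],
    [0, 0, 0, 0, 0, 0],
    [0, 0, 0, 0, 0, 0],
    [0, 0, 0, 0, 0, 0],
    [0, 0, 0, 0, 0, 0]
  ],
  "jaw": 0.85
}}

```text
time: 11.45
tool_pos: [0.567, -0.025, 0.0226]
ee_rot: [-3.141, -0.0, 2.949]
wrist_force: [0.7, -0.5, 0.3]
width: 0.0795
finger_force: 0.0
```

Emit:
{"name": "carry_out", "arguments": {
  "commands": [
    [0, 0, -0.01, 0, 0, 0],
    [0, 0, -0.03, 0, 0, 0],
    [0, 0, -0.06, 0, 0, 0],
    [0, 0, -0.085, 0, 0, 0],
    [0, 0, -0.1, 0, 0, 0]
  ]
}}

```text
time: 11.95
tool_pos: [0.5685, -0.0252, 0.1265]
ee_rot: [3.141, 0.005, 2.949]
wrist_force: [0.5, 0.2, -0.4]
width: 0.08
finger_force: 0.0
```

```bash
python3 go.py "[[0.569,0.06,0.1,2.92],[0.5688,0.1625,0.045,2.8885],[0.5688,0.1625,-0.0155,2.8885]]"
```

```text
11.95 [ 0.5685 -0.0252  0.1265] [3.1415 0.0048 2.9488] 0.07995846898619205 0.0
[0.0159, 0.0837, 0.0265] rz 0.0288 | per fifth [0.0032, 0.0167, 0.0053] 0.0058
[0.0227, 0.1, 0.055] rz 0.0315 | per fifth [0.0045, 0.02, 0.011] 0.0063
[-0.0, -0.0, 0.0605] rz 0.0 | per fifth [-0.0, -0.0, 0.0121] 0.0
```

Emit:
{"name": "carry_out", "arguments": {
  "commands": [
    [0.003, 0.017, 0, 0, 0, 0.006],
    [0.006, 0.034, 0.005, 0, 0, 0.012],
    [0.009, 0.052, 0.012, 0, 0, 0.018],
    [0.012, 0.068, 0.019, 0, 0, 0.024],
    [0.016, 0.084, 0.026, 0, 0, 0.029]
  ],
  "jaw": 1
}}

```text
time: 12.45
tool_pos: [0.5674, 0.0611, 0.0967]
ee_rot: [-3.141, -0.0, 2.92]
wrist_force: [0.7, -0.0, -0.1]
width: 0.0939
finger_force: 0.0
```

Emit:
{"name": "carry_out", "arguments": {
  "commands": [
    [0.006, 0.025, 0.01, 0, 0, 0.008],
    [0.012, 0.052, 0.022, 0, 0, 0.016],
    [0.018, 0.078, 0.035, 0, 0, 0.024],
    [0.021, 0.092, 0.047, 0, 0, 0.03],
    [0.023, 0.1, 0.055, 0, 0, 0.032]
  ]
}}

```text
time: 12.95
tool_pos: [0.5663, 0.1643, 0.0408]
ee_rot: [-3.141, -0.002, 2.889]
wrist_force: [1.0, -0.6, 0.5]
width: 0.0938
finger_force: 0.0
```

```bash
python3 see.py blue copper;python3 go.py "[[0.5688,0.1625,-0.016,2.8885]]"
```

```text
scene blue 228 [291. 126.] z 0.004 [389.3 232.1] 77.5 35.1 11.9
scene blue 764 [272. 212.] z 0.066 [566.4 -26.4] 103.6 47.3 -11.1
scene copper 410 [264. 155.] z 0.0048 [401.3 107.6] 87.8 42.1 -24.5
scene copper 678 [326. 176.] z 0.0281 [570.4 160.8] 108.6 54.5 -14.4
top blue 551 [288. 208.] z 0.0669 [565.1 -24.3] 103.1 46.8 -11.5
top copper 160 [220. 219.] z 0.0287 [531.8 177.7] 45.8 34.5 76.8
top copper 193 [248. 260.] z 0.0063 [398.5  94.6] 91.2 35.5 -5.5
13.05 [0.5658 0.1636 0.0403] [-3.1401e+00 -2.9000e-03  2.8893e+00] 0.09397647257283226 0.0
[-0.0031, -0.0003, 0.0563] rz 0.0008 | per fifth [-0.0006, -0.0001, 0.0113] 0.0002
```

The card sits within about 1.5 mm and 0.5° of the brass plate, with its top at 0.0665. Next is the copper plate.

Emit:
{"name": "carry_out", "arguments": {
  "commands": [
    [-0.003, 0, 0.012, 0, 0, 0],
    [-0.003, 0, 0.026, 0, 0, 0],
    [-0.003, 0, 0.04, 0, 0, 0],
    [-0.003, 0, 0.05, 0, 0, 0],
    [-0.003, 0, 0.056, 0, 0, 0]
  ]
}}

```text
time: 13.55
tool_pos: [0.569, 0.1617, -0.016]
ee_rot: [-3.14, -0.002, 2.887]
wrist_force: [-0.5, 0.5, -0.3]
width: 0.0938
finger_force: 0.0
```

Emit:
{"name": "carry_out", "arguments": {
  "commands": [
    [0, 0, 0, 0, 0, 0],
    [0, 0, 0, 0, 0, 0],
    [0, 0, 0, 0, 0, 0],
    [0, 0, 0, 0, 0, 0],
    [0, 0, 0, 0, 0, 0]
  ],
  "jaw": 0.35
}}

```text
time: 14.05
tool_pos: [0.5705, 0.1625, -0.0134]
ee_rot: [3.141, 0.001, 2.888]
wrist_force: [1.3, -0.7, -0.2]
width: 0.0575
finger_force: 0.0
```

Emit:
{"name": "carry_out", "arguments": {
  "commands": [
    [0, 0, 0, 0, 0, 0],
    [0, 0, 0, 0, 0, 0],
    [0, 0, 0, 0, 0, 0],
    [0, 0, 0, 0, 0, 0],
    [0, 0, 0, 0, 0, 0]
  ]
}}

```text
time: 14.55
tool_pos: [0.5703, 0.1624, -0.0135]
ee_rot: [3.141, 0.001, 2.888]
wrist_force: [-0.2, 0.2, 3.8]
width: 0.0555
finger_force: 30.0
```

Emit:
{"name": "carry_out", "arguments": {
  "commands": [
    [0, 0, -0.004, 0, 0, 0],
    [0, 0, -0.016, 0, 0, 0],
    [0, 0, -0.045, 0, 0, 0],
    [0, 0, -0.075, 0, 0, 0],
    [0, 0, -0.09, 0, 0, 0]
  ]
}}

```text
time: 15.05
tool_pos: [0.5714, 0.1626, 0.0792]
ee_rot: [3.14, 0.004, 2.888]
wrist_force: [0.8, 0.6, -2.9]
width: 0.0553
finger_force: 30.0
```

```bash
python3 see.py copper;python3 go.py "[[0.5675,-0.0254,0.06,2.946]]"
```

```text
scene copper 410 [264. 155.] z 0.0046 [401.  107.7] 88.1 42.2 -24.5
scene copper 541 [333. 159.] z 0.1208 [584.2 158.3] 81.6 54.7 -15.3
top copper 225 [218. 215.] z 0.1233 [533.7 174. ] 54.1 36.1 75.6
top copper 193 [248. 260.] z 0.006 [398.5  94.6] 90.5 35.5 -5.5
15.15 [0.572  0.1628 0.0792] [3.1391 0.0055 2.8878] 0.05528110184032459 29.99934285879135
[-0.0429, -0.1833, 0.0192] rz -0.0582 | per fifth [-0.0086, -0.0367, 0.0038] -0.0116
```

Emit:
{"name": "carry_out", "arguments": {
  "commands": [
    [-0.005, -0.02, 0, 0, 0, -0.006],
    [-0.014, -0.06, 0, 0, 0, -0.02],
    [-0.024, -0.104, 0, 0, 0, -0.035],
    [-0.034, -0.146, 0.004, 0, 0, -0.048],
    [-0.042, -0.181, 0.012, 0, 0, -0.058]
  ]
}}

```text
time: 15.65
tool_pos: [0.5642, -0.0254, 0.0624]
ee_rot: [-3.141, -0.002, 2.946]
wrist_force: [0.3, -0.0, -2.6]
width: 0.0555
finger_force: 30.0
```

Emit:
{"name": "carry_out", "arguments": {
  "commands": [
    [0, -0.001, 0.006, 0, 0, 0],
    [0, -0.002, 0.012, 0, 0, 0],
    [0, -0.002, 0.018, 0, 0, 0],
    [0, -0.002, 0.022, 0, 0, 0],
    [0, -0.002, 0.025, 0, 0, 0]
  ]
}}

```text
time: 16.15
tool_pos: [0.5646, -0.0241, 0.0383]
ee_rot: [3.141, -0.001, 2.948]
wrist_force: [0.3, 0.7, -2.8]
width: 0.0555
finger_force: 30.0
```

```bash
python3 see.py copper;python3 go.py "[[0.567,-0.0254,0.0315,2.946]]"
```

```text
scene copper 585 [277. 214.] z 0.0797 [581.2 -28. ] 74.6 55.0 -11.9
top copper 253 [286. 219.] z 0.0806 [528.1 -16.5] 53.1 40.0 79.3
top copper 408 [243. 263.] z 0.0053 [400.2 108.1] 86.2 43.7 -25.3
16.25 [ 0.5646 -0.0244  0.0384] [-3.1415e+00 -9.0000e-04  2.9472e+00] 0.05517180650214066 29.99922752380371
[-0.0026, -0.0005, 0.0069] rz 0.0012 | per fifth [-0.0005, -0.0001, 0.0014] 0.0002
```

Emit:
{"name": "carry_out", "arguments": {
  "commands": [
    [-0.0015, -0.0005, 0.0015, 0, 0, 0],
    [-0.0028, -0.0011, 0.003, 0, 0, 0],
    [-0.0028, -0.0011, 0.0045, 0, 0, 0],
    [-0.0028, -0.0011, 0.006, 0, 0, 0],
    [-0.0028, -0.0011, 0.0065, 0, 0, 0]
  ]
}}

```text
time: 16.75
tool_pos: [0.5672, -0.027, 0.0322]
ee_rot: [-3.142, -0.0, 2.946]
wrist_force: [-0.4, -0.0, -3.5]
width: 0.0554
finger_force: 30.0
```

Emit:
{"name": "carry_out", "arguments": {
  "commands": [
    [0, 0, 0.0005, 0, 0, 0],
    [0, 0, 0.001, 0, 0, 0],
    [0, 0, 0.0013, 0, 0, 0],
    [0, 0, 0.0015, 0, 0, 0],
    [0, 0, 0.0015, 0, 0, 0]
  ]
}}

```text
time: 17.25
tool_pos: [0.5674, -0.027, 0.031]
ee_rot: [-3.142, 0.0, 2.946]
wrist_force: [0.3, -0.3, -2.4]
width: 0.0552
finger_force: 30.0
```

Emit:
{"name": "carry_out", "arguments": {
  "commands": [
    [0, 0, 0.0005, 0, 0, 0],
    [0, 0, 0.001, 0, 0, 0],
    [0, 0, 0.001, 0, 0, 0],
    [0, 0, 0.001, 0, 0, 0],
    [0, 0, 0.001, 0, 0, 0]
  ]
}}

```text
time: 17.75
tool_pos: [0.5675, -0.027, 0.0305]
ee_rot: [-3.142, 0.0, 2.946]
wrist_force: [-1.1, 0.9, 1.6]
width: 0.0555
finger_force: 30.0
```

Emit:
{"name": "carry_out", "arguments": {
  "commands": [
    [0, 0, 0, 0, 0, 0],
    [0, 0, 0, 0, 0, 0],
    [0, 0, 0, 0, 0, 0],
    [0, 0, 0, 0, 0, 0],
    [0, 0, 0, 0, 0, 0]
  ],
  "jaw": 0.95
}}

```text
time: 18.25
tool_pos: [0.5674, -0.027, 0.0299]
ee_rot: [-3.142, 0.0, 2.946]
wrist_force: [0.0, -0.7, 0.2]
width: 0.0886
finger_force: 0.0
```

Emit:
{"name": "carry_out", "arguments": {
  "commands": [
    [0, 0, -0.008, 0, 0, 0],
    [0, 0, -0.025, 0, 0, 0],
    [0, 0, -0.05, 0, 0, 0],
    [0, 0, -0.07, 0, 0, 0],
    [0, 0, -0.08, 0, 0, 0]
  ]
}}

```text
time: 18.75
tool_pos: [0.5688, -0.0272, 0.1131]
ee_rot: [3.141, 0.005, 2.946]
wrist_force: [0.4, 1.4, 0.9]
width: 0.0897
finger_force: 0.0
```

Emit:
{"name": "carry_out", "arguments": {
  "commands": [
    [-0.01, -0.04, 0, 0, 0, 0],
    [-0.02, -0.08, 0, 0, 0, 0],
    [-0.03, -0.12, 0, 0, 0, 0],
    [-0.035, -0.15, 0, 0, 0, 0],
    [-0.035, -0.165, 0, 0, 0, 0]
  ],
  "jaw": 0.45
}}

```text
time: 19.25
tool_pos: [0.5691, -0.1981, 0.1094]
ee_rot: [-3.141, -0.001, 2.943]
wrist_force: [0.4, 0.5, 0.0]
width: 0.0525
finger_force: 0.0
```

```bash
python3 - <<'E'
from bench import *
from h import *
for n in("scene","top"):
    s=snapshot(n)
    for col,z in(("copper",.072),("red",.058),("red2",.058),("yellow",.058),("white",.058),("blue",.058),("white",.1)):
        for a,c,px in blobs(s,col,8):
            H=height(s,px);zm=np.median(H[:,2])
            q=px[abs(H[:,2]-z)<.006]
            if len(q)<6:continue
            P=ray(s,q,z)
            if abs(P[:,1]).max()<.3 and P[:,0].max()<.7:print(n,col,a,c.round(),zm.round(3),*rect(P),(P.mean(0)*1e3).round(1)[:2])
    cv2.imwrite(f"pics/{n}4.png",cv2.resize(s["img"][130:290,140:440],None,fx=2.5,fy=2.5)[:,:,::-1])
o=get_obs();print(o["tool_pos"],o["ee_rot"],o["width"])
E
```

```text
scene copper 900 [273. 212.] 0.071 [566.  -27.8] 110.9 54.6 -11.5 [569.  -27.6]
scene yellow 13 [217. 225.] 0.056 [ 496.2 -139.9] 13.9 2.9 82.5 [ 496.  -139.8]
top copper 678 [289. 207.] 0.072 [564.8 -26.1] 109.9 53.6 -11.2 [564.8 -26.1]
top yellow 22 [326. 233.] 0.057 [ 490.1 -136.6] 14.9 11.9 0.1 [ 490.3 -136.1]
top blue 38 [362. 241.] 0.058 [ 468.7 -244.1] 18.6 16.9 45.3 [ 469.3 -243.6]
top white 17 [347. 236.] 0.099 [ 481.5 -191.4] 34.8 3.4 -11.6 [ 481.5 -191.4]
[ 0.56893817 -0.19702689  0.10952331] [ 3.14140769e+00 -9.58901078e-04  2.94297244e+00] 0.044737299466178326
```

View pics/scene4.png

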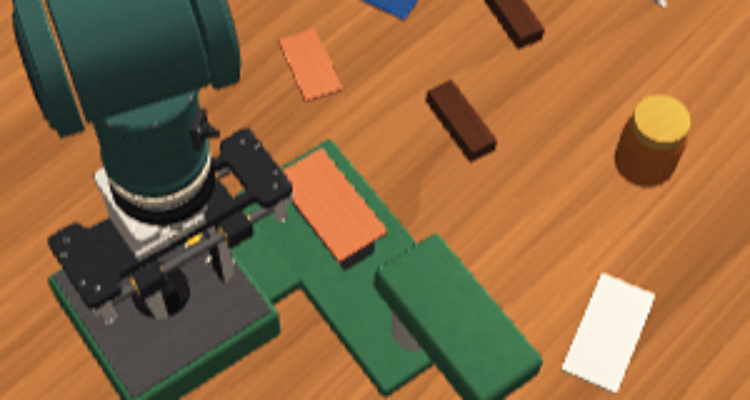

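The copper plate lies on the card within about 2 mm at z 0.072. The fingers are now over the dial. Next I'll grip the lever bar 40 mm out from the axis.

```bash
python3 go.py "[[0.4733,-0.1898,0.09,2.9496],[0.4733,-0.1898,0.045,2.9496]]"; python3 -c "
from bench import *
print(get_obs()['joint_positions'])"
```

```text
19.35 [ 0.5689 -0.197   0.1095] [ 3.1414e+00 -1.0000e-03  2.9430e+00] 0.044737299466178326 0.0
[0.0952, -0.0118, 0.0195] rz -0.0066 | per fifth [0.019, -0.0024, 0.0039] -0.0013
[-0.0, 0.0, 0.045] rz -0.0 | per fifth [-0.0, 0.0, 0.009] -0.0
[-4.27501667e-01  2.23065888e-01  1.34096701e+00 -3.74274889e-05
  1.57853562e+00 -1.79967796e+00]
```

Emit:
{"name": "carry_out", "arguments": {
  "commands": [
    [0.02, -0.002, 0, 0, 0, -0.005],
    [0.045, -0.005, 0.005, 0, 0, -0.007],
    [0.07, -0.009, 0.01, 0, 0, -0.007],
    [0.088, -0.011, 0.015, 0, 0, -0.007],
    [0.095, -0.012, 0.0195, 0, 0, -0.007]
  ]
}}

```text
time: 19.85
tool_pos: [0.473, -0.1869, 0.0904]
ee_rot: [3.141, -0.0, 2.954]
wrist_force: [0.3, 0.2, 0.3]
width: 0.0424
finger_force: 0.0
```

```bash
python3 go.py "[[0.4733,-0.1898,0.045,2.9496]]"; python3 - <<'E'
from bench import *
from h import *
s=snapshot("scene")
uv=np.argwhere(s["range_z"]>0)[:,::-1];P=height(s,uv)
m=(np.hypot(*(P[:,:2]-[.473,-.19]).T)<.05)&(P[:,2]>.107)&(P[:,2]<.18)
Q=P[m];i=np.argsort(Q[:,2])[:8];print(np.c_[Q[i],uv[m][i]].round(3).tolist()[::2],Q.min(0),Q.max(0))
E
```

```text
19.85 [ 0.473  -0.1869  0.0904] [ 3.1408e+00 -1.0000e-04  2.9543e+00] 0.042360965814024376 0.0
[-0.0009, -0.0028, 0.0454] rz 0.0047 | per fifth [-0.0002, -0.0006, 0.0091] 0.0009
[[0.478, -0.212, 0.121, 185.0, 228.0], [0.487, -0.163, 0.125, 204.0, 216.0], [0.474, -0.166, 0.125, 199.0, 213.0], [0.488, -0.16, 0.126, 205.0, 215.0]] [ 0.46049833 -0.22271473  0.12141066] [ 0.49057445 -0.15723238  0.17990426]
```

Tips are at 0.121, matching the offset, and the fingers straddle the bar in y from about -0.212 to -0.163. Descending.

Emit:
{"name": "carry_out", "arguments": {
  "commands": [
    [-0.001, -0.002, 0.004, 0, 0, 0.004],
    [-0.001, -0.003, 0.014, 0, 0, 0.004],
    [-0.001, -0.003, 0.026, 0, 0, 0.004],
    [-0.001, -0.003, 0.037, 0, 0, 0.004],
    [-0.001, -0.003, 0.045, 0, 0, 0.004]
  ]
}}

```text
time: 20.4
tool_pos: [0.4739, -0.1917, 0.0434]
ee_rot: [3.141, -0.002, 2.949]
wrist_force: [0.1, 0.3, -0.9]
width: 0.0424
finger_force: 0.0
```

Emit:
{"name": "carry_out", "arguments": {
  "commands": [
    [0, 0, 0, 0, 0, 0],
    [0, 0, 0, 0, 0, 0],
    [0, 0, 0, 0, 0, 0],
    [0, 0, 0, 0, 0, 0],
    [0, 0, 0, 0, 0, 0]
  ],
  "jaw": 0.05
}}

```text
time: 20.9
tool_pos: [0.475, -0.1909, 0.0461]
ee_rot: [3.139, 0.001, 2.949]
wrist_force: [0.4, 5.1, 2.3]
width: 0.0158
finger_force: 29.8
```

Gripped at 15.8 mm, which matches the 16 mm bar. Next I'll turn it along the arc by +0.5 rad.

Emit:
{"name": "carry_out", "arguments": {
  "commands": [
    [-0.0002, -0.004, 0, 0, 0, -0.1],
    [-0.0008, -0.008, 0, 0, 0, -0.2],
    [-0.0018, -0.012, 0, 0, 0, -0.3],
    [-0.003, -0.0156, 0, 0, 0, -0.4],
    [-0.0049, -0.0192, 0, 0, 0, -0.5]
  ]
}}

```text
time: 21.4
tool_pos: [0.4766, -0.2099, 0.046]
ee_rot: [3.139, 0.003, -2.829]
wrist_force: [1.2, 6.6, 2.5]
width: 0.0158
finger_force: 29.8
```

Emit:
{"name": "carry_out", "arguments": {
  "commands": [
    [0, 0, 0, 0, 0, 0],
    [0, 0, 0, 0, 0, 0],
    [0, 0, 0, 0, 0, 0],
    [0, 0, 0, 0, 0, 0],
    [0, 0, 0, 0, 0, 0]
  ]
}}

```text
time: 21.9
tool_pos: [0.4766, -0.2098, 0.046]
ee_rot: [3.139, 0.003, -2.833]
wrist_force: [1.9, 6.1, 1.7]
width: 0.0163
finger_force: 29.8
```

Emit:
{"name": "carry_out", "arguments": {
  "commands": [
    [0, 0, 0, 0, 0, 0],
    [0, 0, 0, 0, 0, 0],
    [0, 0, 0, 0, 0, 0],
    [0, 0, 0, 0, 0, 0],
    [0, 0, 0, 0, 0, 0]
  ],
  "jaw": 0.45
}}

```text
time: 22.4
tool_pos: [0.4755, -0.2121, 0.0454]
ee_rot: [-3.141, -0.0, -2.835]
wrist_force: [-1.1, -1.1, -0.1]
width: 0.0423
finger_force: 0.0
```

Emit:
{"name": "carry_out", "arguments": {
  "commands": [
    [0, 0, -0.015, 0, 0, 0],
    [0, 0, -0.04, 0, 0, 0],
    [0, 0, -0.07, 0, 0, 0],
    [0, 0, -0.095, 0, 0, 0],
    [0, 0, -0.11, 0, 0, 0]
  ]
}}

```text
time: 22.9
tool_pos: [0.4764, -0.2125, 0.158]
ee_rot: [-3.139, 0.002, -2.835]
wrist_force: [0.0, -0.0, 0.3]
width: 0.0424
finger_force: 0.0
```

Emit:
{"name": "carry_out", "arguments": {
  "commands": [
    [0.03, 0, 0, 0, 0, 0.05],
    [0.07, 0, 0, 0, 0, 0.1],
    [0.11, 0, 0, 0, 0, 0.15],
    [0.145, 0, 0, 0, 0, 0.2],
    [0.17, 0, 0, 0, 0, 0.25]
  ]
}}

```text
time: 23.4
tool_pos: [0.3115, -0.2634, 0.155]
ee_rot: [3.141, -0.001, -3.087]
wrist_force: [-1.0, -0.8, 0.2]
width: 0.0422
finger_force: 0.0
```

```bash
python3 - <<'E'
from bench import *
from h import *
for n in("scene","top"):
    s=snapshot(n)
    for col,z in(("copper",.072),("red",.058),("red2",.058),("yellow",.058),("white",.058),("blue",.058),("white",.1)):
        for a,c,px in blobs(s,col,8):
            q=px[abs(height(s,px)[:,2]-z)<.006]
            if len(q)<6:continue
            P=ray(s,q,z)
            if abs(P[:,1]).max()<.3 and P[:,0].max()<.7:print(n,col,a,c.round(),*rect(P),(P.mean(0)*1e3).round(1)[:2])
    if n=="scene":cv2.imwrite(f"pics/{n}5.png",cv2.resize(s["img"][80:300,140:440],None,fx=2.5,fy=2.5)[:,:,::-1])
print(get_obs()["tool_pos"])
E
```

```text
scene copper 932 [272. 212.] [566.  -27.8] 110.7 54.2 -11.2 [567.1 -28.2]
scene red2 28 [179. 236.] [ 451.5 -221.1] 16.1 10.1 -24.2 [ 451.5 -220.7]
scene yellow 49 [216. 223.] [ 489.6 -139.3] 18.4 17.0 -18.8 [ 489.1 -139.1]
scene white 41 [203. 222.] [ 465.  -158.3] 19.2 14.3 -41.6 [ 463.7 -157.5]
scene blue 58 [176. 247.] [ 469.6 -245.2] 18.4 18.3 49.9 [ 470.  -244.8]
scene white 24 [189. 232.] [ 482.8 -207.6] 36.2 3.1 19.5 [ 482.5 -207.8]
top copper 675 [289. 207.] [565.  -26.1] 109.5 53.5 -11.2 [564.6 -26.1]
top yellow 31 [326. 234.] [ 489.3 -137.4] 16.6 14.8 45.5 [ 488.8 -137.9]
top white 31 [333. 243.] [ 463.8 -155.9] 14.9 14.7 -89.2 [ 463.2 -156.5]
top blue 38 [362. 241.] [ 469.5 -243.4] 17.0 16.5 -45.0 [ 469.6 -243.4]
top white 17 [352. 235.] [ 484.7 -206.2] 35.9 2.7 18.3 [ 484.9 -206.1]
[ 0.31145387 -0.2638269   0.15525725]
```

View pics/scene5.png

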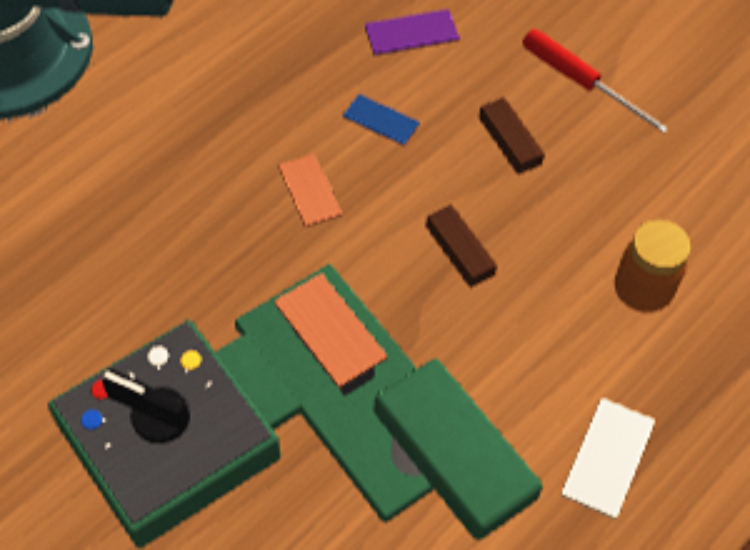

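The lever points at the red marker, turned from -11° to about 18.5°, roughly +0.5 rad. The stack is square and unmoved, and the arm is clear of everything. Handing in.

```bash
python3 -c "
from bench import *
print(close_job())"
```

```text
the job is handed in; nothing more can be done
None
```

The job is handed in, with no verdict returned: by the last camera measurements the card and copper plate are each centred to about 2 mm, the selector is at the red marker and the arm is clear; a first grasp closed above the card because the reported height reads about 30 mm low, which I corrected for.

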